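# Make up the grinding wheel on its mounting stand

## Robot

A 6-joint arm with a two-finger parallel gripper is mounted at the origin on a cart in front of the work surface, level with it; the furniture and walls round the work are solid. World frame = base frame: x ahead of the robot, y to its left, z up, the work surface at z = 0. Lengths are in m, angles in degrees, forces in N, time in s.
With the tool pointing down it reaches from about 0.325 to 0.875 m from the base axis. Payload 4.4 kg.
Tool frame: the origin (TCP) lies on the mounting face of the last link; the fingertips stand 173 mm ahead of it and the grasp point (between the pads) lies 155 mm ahead of it (tips_ahead is the distance from the TCP to the fingertips, in m); z points along the fingers, y is the line along which they close (so a half turn about z gives the same grasp; the last joint's range is limited). The gripper opens to 85 mm and grips with 20 to 120 N. Pads are 22 mm wide; open, the fingers measure 114 mm over their backs; the gripper's body (76 mm by 85 mm) begins 54 mm behind the grasp point. The pads swing forward as they close: fully open they stand 13 mm farther back than shut.
Start: joints at [54.803, 11.837, 88.321, -0, 79.842, -8.623], TCP at [0.257, 0.514, 0.405] pointing down, gripper open.
Joint ranges: [-156.59, 156.59], [-49.26, 127.26], [12.9, 141.05], [-63.56, 243.56], [4.71, 150.69], [-161.64, 161.64]. Speed limits (degrees/s): [159.86, 159.86, 180, 180, 180, 180].

## Interface

Orientations are given as a 3x3 rotation matrix whose columns are the frame's x, y, z axes.
In Python, from workcell import sense, read_camera, camera_model, close_job, cut_out, pinpoint, tips_ahead gives the robot as it stands. The module is installed in compiled form; this text tells all that it offers.
- The arm moves only by the tool apply_moves, never from a script. Its argument "steps" is a list of rows, each a list of 3 entries, a list of its own where there are three numbers: the shift along the tool's x, y, z in m, then the turn about the tool's z in rad, then the opening, from -1 (shut) to 1 (fully open). In form: [[[tx, ty, tz], roll, fingers], ...]. A call has 1 to 12 rows; each row shifts and turns the commanded pose from where the row before left it, along the tool's axes as they then stand; what a row does not reach is not made up. A row lasts 1/12 s, in which the tool goes at most 41.7 mm and 7.16 degrees, less where a joint would pass 70% of its speed; a pose out of reach is approached as far as the arm can. A call is refused whole if a number of a shift passes 0.0417 or a number of a turn 0.125, either way. A call with a gripper value outside its range is refused whole. The fingers move at their own pace and stop on an object; the grip force is fixed at half the most. Time passes only in rows, so rows that do not move let the fingers close. It gives the time, the measured TCP pose, the force, the opening and the grip force at its end, in the units of the state.
- sense(): the state, without advancing time (a new reading comes with each control period).
- read_camera(name): name is "scene" or "top" or "wrist"; returns (picture, depth): 400x640x3 uint8, red, green, blue; 400x640 float32, m along the optical axis (not along the pixel's ray), 0 where there is no reading.
- camera_model(name): a dict with "fx", "fy", "cx", "cy" (pixels), "k1" (the pictures are not rectified: a ray, as slopes to the right and down, at radius r is drawn at 1 + k1 r^2 times it, then the intrinsics apply), "rvec" (rotation vector, rad) and "tvec" (3), from world to camera coordinates, as OpenCV has them. Camera axes: x right, y down, z forward; pixel columns grow to the right and rows downward; lengths in m; the calibration is good to about 2 mm. A picture is of the moment at which its call begins: read the wrist's pose just before it. camera_model takes no time and is no camera call; for the wrist camera it gives the pose at the moment of the call.
- close_job(): hands the job in; it is judged then, once.
Trained networks look in the newest picture that a camera, given by its name, has taken for a name from the list of things; names that differ only in an ending like _2 or _b are one class to them, and where a whole thing is asked for, a point or a joint stands for the part that bears it (a point fixed in the world has none). Each returns a list of dicts, best first, with "confidence" (0 to 1); they miss things now and then, are a little off and sometimes report something else, mostly with a low value. They report only what shows in the picture. A call takes as long as a camera call. They do not tell look-alikes from the thing itself.
- cut_out(name, camera): "pixels" (400x640 bool, what is visible of it).
- pinpoint(name, camera): "position" ([x, y, z] in m, in world coordinates, good to about 4 mm: a listed point, or the origin of a listed thing).
The state is a dict: "clock": time; "joint_pos": joint angles; "qvel": joint speeds; "joint_efforts": joint torques, N m; "position": TCP position; "tool_rot": TCP orientation; "contact_force": force on the tool from outside, world axes, zero at the start; "ft_torque": the same for the moment, N m; "opening": finger opening in m; "finger_force": force on a finger pad.
Only numpy, scipy, OpenCV 4.12 (cv2) and the standard library are available. Lean on these libraries where they do the work, as an engineer would, in place of code of your own. Each camera call takes 0.05 s, during which the arm holds its last target. There are 200 camera calls.

## Task

Make up the grinding wheel on the round mounting stand, in this order: first the hub flange over the stand's pin, hub upward and disc down on the foot, then the grinding wheel over the hub, then the plain clamping ring, and last the hexagon nut, each lying flat on the one before. Leave the roll of black tape and the tin of screws where they are.

Things in the scene. Friction and masses are not known exactly. Their poses are not given: they have to be found in the camera images.
- stand: Fixed mounting stand: a round dark steel foot, diameter 90 mm, 12 mm thick, with an upright round steel pin in its middle, diameter 14 mm, that rises 34 mm above the foot (its last 10 mm taper to 5 mm). Its place varies. Origin: centre of the foot's underside, on the bench; z up along the pin.
- flange_center (a point): Hub flange, bright steel, loose, 54 mm high: a disc of diameter 64 mm, 8 mm thick, at the bottom with a round tubular hub of outer diameter 34 mm rising from its middle to the full 54 mm (the last 5 mm taper to 28 mm). A bore of diameter 20 mm runs through it. It stands on its disc, hub up. The point is on its axis, half-way up (27 mm above its underside); z is its axis, towards the hub's end. Best gripped across the upper part of the hub.
- wheel_center (a point): Grinding wheel, grey and stony, loose: a ring of outer diameter 68 mm, 20 mm thick, bore 40 mm. Lies flat. The point is on its axis, half-way up; z is its axis.
- clamp_ring_center (a point): Clamping ring, plain bright steel, loose: a round ring of outer diameter 56 mm, 14 mm thick, bore 40 mm. Lies flat. The point is on its axis, half-way up; z is its axis.
- hex_nut_center (a point): Hexagon nut, dark steel, loose: six-sided ring, 58 mm across flats (67 mm across corners), 16 mm thick, plain bore (no thread) that passes a 40 mm round. Lies flat. The point is on its axis, half-way up; z is its axis; x points square to one of the flats (and so do the directions every 60 degrees from it).
- tape_black: Bystander, loose: roll of black tape, diameter 69 mm, 19 mm high, lying flat. Origin: centre of its underside. Leave it where it is.
- tin_screws: Bystander, loose: open round tin of screws, diameter 75 mm, 46 mm high. Origin: centre of its underside. Leave it where it is.
Mind the look-alikes: they are no part of the job. Leave any purple or turquoise look-alike of the part that bears wheel_center alone.

How it is judged (in metres and radians):
On the way, in this order (a step that is already met when the one before it is completed fails the run):
1. the hub flange sits on the stand's foot, over the pin, hub up (horizontal distance between flange_center and stand below 0.008 m and z of flange_center in the frame of stand between 0.036 and 0.042 m and angle between flange_center's own z axis and vertical below 0.1 rad), for 0.2 s.
2. the wheel lies flat on the flange's disc, round the hub (horizontal distance between wheel_center and stand below 0.008 m and z of wheel_center in the frame of stand between 0.027 and 0.033 m and angle between the z axis of wheel_center and the z axis of stand, either way round below 0.1 rad), for 0.2 s.
3. the clamping ring lies flat on the wheel, round the hub (horizontal distance between clamp_ring_center and stand below 0.008 m and z of clamp_ring_center in the frame of stand between 0.044 and 0.05 m and angle between the z axis of clamp_ring_center and the z axis of stand, either way round below 0.1 rad), for 0.2 s.
4. the nut lies flat on the clamping ring, round the hub (horizontal distance between hex_nut_center and stand below 0.008 m and z of hex_nut_center in the frame of stand between 0.059 and 0.065 m and angle between the z axis of hex_nut_center and the z axis of stand, either way round below 0.1 rad), for 0.2 s.
At the end, for the whole second after the job is handed in: Flange on the foot of the stand with its hub up, wheel on the flange's disc, clamping ring on the wheel, nut on the ring: each within 8 mm of the stand's axis, within 3 mm of its seated height, within 0.1 rad of level, and at rest (all of step 1 and all of step 2 and all of step 3 and all of step 4 and linear speed of each of flange, wheel, clamp_ring, hex_nut below 0.02 m/s); the robot touches nothing.
It fails at once if the roll of black tape is shifted by more than 30 mm (distance of tape_black from where it was at the start of the episode above 0.03 m).
It fails at once if the tin of screws is shifted by more than 30 mm (distance of tin_screws from where it was at the start of the episode above 0.03 m).
It also fails if it takes over 102 s, if anything falls off the work surface, if the arm or the gripper's body presses on something with over 40 N, if the wrist force passes 120 N, or if a joint passes its speed limit or range.

## Working session

There is one attempt and no reset: what is moved stays moved. The work goes in short steps, Python scripts to look and compute and a tool call to move; the robot and the scene stay as the last step left them, time stands still between calls to the robot, and variables do not carry over. Pictures are saved under pics/ and viewed, at most 14 in all, crops included, and the job is handed in when it is done.

Besides the shell and the picture viewer there is one more tool, called after "Call:" in YAML: its name, and indented under it one key for each argument. apply_moves: Moves the arm, as the interface text tells. Its arguments: {"type":"object","properties":{"steps":{"type":"array"}},"required":["steps"]}

```bash
mkdir -p pics; cat > h.py <<'E'
import numpy as np, cv2
from workcell import *
names=["stand","flange_center","wheel_center","clamp_ring_center","hex_nut_center","tape_black","tin_screws"]
def look(cam,fn=None):
    p,d=read_camera(cam)
    if fn: cv2.imwrite("pics/"+fn,p[:,:,::-1])
    return p,d
def cloud(cam,d,m=None,cm=None):
    m_=d>0
    if m is not None: m_&=m
    c=cm or camera_model(cam)
    v,u=np.nonzero(m_)
    K=np.array([[c["fx"],0,c["cx"]],[0,c["fy"],c["cy"]],[0,0,1.]])
    pt=np.stack([u,v],1).astype(float)[:,None]
    r=cv2.undistortPoints(pt,K,np.array([c["k1"],0,0,0.]))[:,0]
    z=d[v,u][:,None]
    P=np.hstack([r*z,z]); R=cv2.Rodrigues(np.array(c["rvec"],float))[0]
    return (P-np.array(c["tvec"]).ravel())@R,v,u
E
python3 - <<'E'
from h import *
s=sense();print(s["clock"],s["position"],np.round(s["tool_rot"],3),s["opening"],tips_ahead)
for cam in("top","scene"):
    look(cam,cam+"0.png")
    for n in names:
        print(cam,n,[(np.round(q["position"],3).tolist(),round(q["confidence"],2)) for q in pinpoint(n,cam)])
E
```

```text
0.0 [0.25702933 0.51394854 0.40349121] [[-0.894  0.447 -0.001]
 [ 0.447  0.894 -0.002]
 [ 0.    -0.002 -1.   ]] 0.08509908752835149 0.1734
top stand [([0.582, 0.144, 0.0], 0.83)]
top flange_center [([0.429, 0.159, 0.025], 0.74)]
top wheel_center [([0.437, -0.066, 0.008], 0.89), ([0.35, -0.274, 0.012], 0.8), ([0.403, -0.186, 0.01], 0.79)]
top clamp_ring_center [([0.448, -0.305, 0.009], 0.64)]
top hex_nut_center [([0.605, -0.016, 0.01], 0.53)]
top tape_black [([0.52, 0.054, -0.001], 0.73)]
top tin_screws [([0.524, -0.167, 0.002], 0.75)]
scene stand [([0.581, 0.145, 0.002], 0.56)]
scene flange_center [([0.427, 0.166, 0.031], 0.69)]
scene wheel_center [([0.435, -0.067, 0.009], 0.95), ([0.352, -0.272, 0.01], 0.91), ([0.403, -0.185, 0.01], 0.84)]
scene clamp_ring_center [([0.448, -0.306, 0.01], 0.6)]
scene hex_nut_center [([0.604, -0.019, 0.008], 0.77)]
scene tape_black [([0.525, 0.055, 0.001], 0.92)]
scene tin_screws [([0.531, -0.159, -0.002], 0.84)]
```

View pics/top0.png

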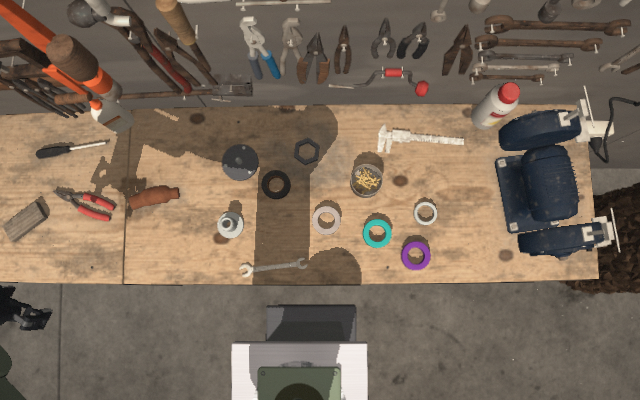

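View pics/scene0.png

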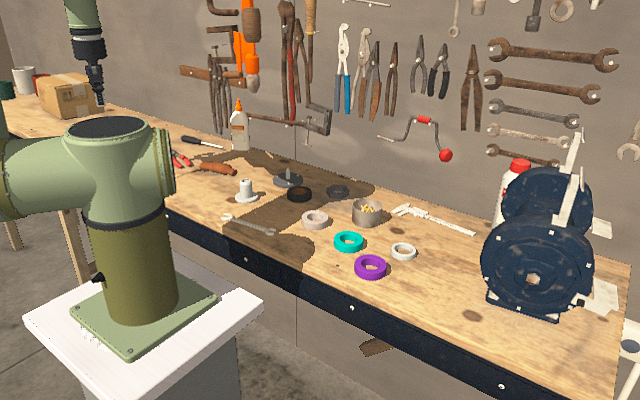

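```bash
python3 - <<'E'
from h import *
p,d=look("top")
for n in names:
    for q in cut_out(n,"top")[:3]:
        P,v,u=cloud("top",d,q["pixels"])
        zt=np.percentile(P[:,2],90); T=P[P[:,2]>zt-0.006]
        hull=cv2.minEnclosingCircle(T[:,:2].astype(np.float32)*1000)
        print(n,round(q["confidence"],2),"ztop",round(zt,3),"mean",T.mean(0).round(4),"circ",np.round(hull[0],1),round(hull[1],1),"rect",cv2.minAreaRect(T[:,:2].astype(np.float32)*1000)[2],len(T))
c=camera_model("wrist");R=cv2.Rodrigues(np.array(c["rvec"],float))[0];o=-R.T@np.ravel(c["tvec"]);s=sense()
print("cam in tool",s["tool_rot"].T@(o-s["position"]),"axes",np.round((R@s["tool_rot"]).T,3),c["fx"])
look("wrist","w0.png")
E
```

```text
stand 0.83 ztop 0.016 mean [0.5785 0.1429 0.0138] circ [578.9 143.5] 45.2 rect 44.47737121582031 961
flange_center 0.95 ztop 0.053 mean [0.4259 0.1638 0.0528] circ [426.2 164.6] 16.9 rect 23.801727294921875 113
wheel_center 0.95 ztop 0.023 mean [ 0.4346 -0.0657  0.0204] circ [435.  -65.9] 33.6 rect 64.40730285644531 396
wheel_center 0.87 ztop 0.023 mean [ 0.403  -0.1858  0.0204] circ [ 403.3 -185.6] 33.9 rect 44.24470138549805 398
wheel_center 0.82 ztop 0.023 mean [ 0.3503 -0.2731  0.0204] circ [ 349.7 -273.7] 34.1 rect 89.4148941040039 401
clamp_ring_center 0.75 ztop 0.016 mean [ 0.4497 -0.3006  0.0141] circ [ 450.3 -301.1] 28.5 rect 89.80638885498047 203
tape_black 0.79 ztop 0.022 mean [0.5223 0.0541 0.0196] circ [522.4  54.1] 34.3 rect 0.37310975790023804 416
tin_screws 0.63 ztop 0.04 mean [ 0.5309 -0.1627  0.0424] circ [ 526.3 -160.7] 37.8 rect 88.58142852783203 140
cam in tool [ 0.06544847 -0.00016512  0.03114651] axes [[ 0.    -0.965 -0.261]
 [ 1.     0.     0.   ]
 [-0.    -0.261  0.965]] 284.590807880642
```

Call:
apply_moves:
  steps:
    - [[-0.026,-0.02,0],0,1]
    - [[-0.026,-0.02,0],0,1]
    - [[-0.026,-0.02,0],0,1]
    - [[-0.026,-0.02,0],0,1]
    - [[-0.026,-0.02,0],0,1]
    - [[-0.026,-0.02,0],0,1]
    - [[-0.026,-0.02,0],0,1]
    - [[-0.026,-0.02,0],0,1]
    - [[-0.026,-0.02,0],0,1]
    - [[-0.026,-0.02,0],0,1]
    - [[-0.026,-0.02,0],0,1]
    - [[-0.024,-0.018,0],0,1]

```text
clock: 2.25
position: [0.4285, 0.161, 0.405]
tool_rot: [[-0.894, 0.448, 0.001], [0.448, 0.894, -0.0], [-0.001, 0.0, -1.0]]
contact_force: [-0.0, 0.5, 0.8]
opening: 0.0857
finger_force: 0.0
```

View pics/w0.png

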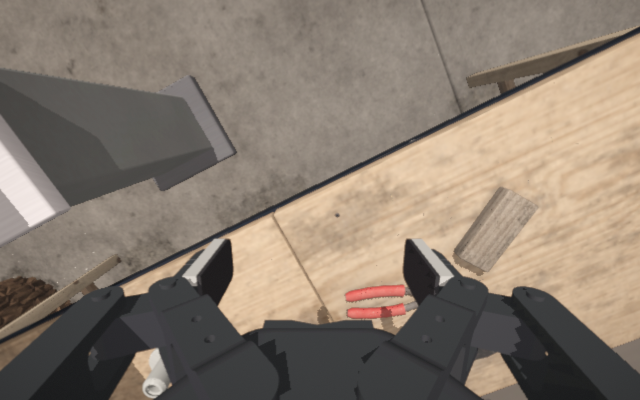

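```bash
cat >> h.py <<'E'
def tops(cam,ns,fn=None,band=0.005):
    s=sense();cm=camera_model(cam);p,d=look(cam,fn)
    for n in ns:
        for q in cut_out(n,cam)[:3]:
            P,v,u=cloud(cam,d,q["pixels"],cm)
            if len(P)<30: continue
            zt=np.percentile(P[:,2],90); T=P[abs(P[:,2]-zt)<band][:,:2].astype(np.float32)*1000
            (c,r)=cv2.minEnclosingCircle(T)
            D=np.array(c)/1000-s["position"][:2]; t=s["tool_rot"].T@np.r_[D,0]
            print(n,round(q["confidence"],2),"ztop",round(float(zt),4),"c",np.round(c,1),"r",round(r,1),"mean",T.mean(0).round(1),"tool dxdy",t[:2].round(4),"px",(int(u.mean()),int(v.mean())))
    return p,d,cm,s
E
python3 - <<'E'
from h import *
p,d,cm,s=tops("wrist",["flange_center","stand"],"w1.png")
P,v,u=cloud("wrist",d,None,cm)
L=(P-s["position"])@s["tool_rot"]
m=(L[:,2]<0.2)&(abs(L[:,0])<0.015)
for sg in(-1,1):
    q=L[m&(sg*L[:,1]>0.02)]; print("tip",q[:,2].max(), q[q[:,2]>q[:,2].max()-0.01][:,1].min(), q[q[:,2]>q[:,2].max()-0.01][:,1].max())
E
```

```text
flange_center 0.57 ztop 0.0529 c [428.1 163. ] r 16.6 mean [427.2 163.5] tool dxdy [0.0012 0.0017] px (318, 168)
stand 0.96 ztop 0.0129 c [580.1 142.3] r 45.0 mean [577.8 143. ] tool dxdy [-0.144   0.0512] px (353, 269)
tip 0.16101469747569333 -0.05561762041933738 -0.04243308256966095
tip 0.16126337362589233 0.042013531640994126 0.0551617603288784
```

View pics/w1.png

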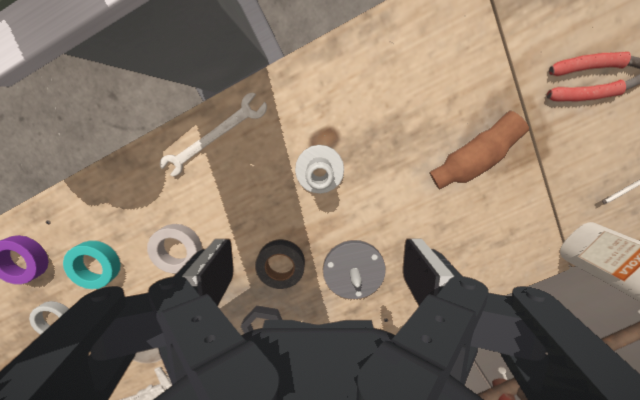

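Call:
apply_moves:
  steps:
    - [[0.001,0.0017,0.034],0,1]
    - [[0,0,0.034],0,1]
    - [[0,0,0.034],0,1]
    - [[0,0,0.034],0,1]
    - [[0,0,0.034],0,1]
    - [[0,0,0.025],0,1]
    - [[0,0,0.012],0,1]
    - [[0,0,0],0,0.2]
    - [[0,0,0],0,-0.6]
    - [[0,0,0],0,-0.6]
    - [[0,0,0],0,-0.6]
    - [[0,0,0],0,-0.6]

```text
clock: 3.4
position: [0.4288, 0.1651, 0.1997]
tool_rot: [[-0.895, 0.447, 0.003], [0.447, 0.895, 0.0], [-0.002, 0.002, -1.0]]
contact_force: [-1.4, -0.7, 3.4]
opening: 0.032
finger_force: 59.1
```

Call:
apply_moves:
  steps:
    - [[0,0,0],0,-0.8]
    - [[0,0,0],0,-0.8]
    - [[0,0,0],0,-0.8]
    - [[0,0,0],0,-0.8]

```text
clock: 3.73
position: [0.4288, 0.165, 0.1996]
tool_rot: [[-0.894, 0.447, 0.003], [0.447, 0.894, 0.001], [-0.002, 0.002, -1.0]]
contact_force: [-0.9, -0.5, 5.2]
opening: 0.0321
finger_force: 59.2
```

Call:
apply_moves:
  steps:
    - [[0,0,-0.02],0,-0.8]
    - [[0,0,-0.03],0,-0.8]
    - [[0,0,-0.03],0,-0.8]
    - [[0,0,-0.03],0,-0.8]
    - [[-0.0245,0.008,0],0,-0.8]
    - [[-0.0245,0.008,0],0,-0.8]
    - [[-0.0245,0.008,0],0,-0.8]
    - [[-0.0245,0.008,0],0,-0.8]
    - [[-0.0245,0.008,0],0,-0.8]
    - [[-0.023,0.0072,0],0,-0.8]
    - [[0,0,0],0,-0.8]
    - [[0,0,0],0,-0.8]

```text
clock: 4.73
position: [0.5798, 0.1414, 0.3077]
tool_rot: [[-0.894, 0.448, -0.0], [0.448, 0.894, 0.0], [0.0, 0.0, -1.0]]
contact_force: [-1.1, 0.3, -3.7]
opening: 0.0324
finger_force: 60.7
```

```bash
python3 - <<'E'
from h import *
p,d,cm,s=tops("wrist",["flange_center","stand"],"w2.png")
print(s["position"],s["opening"])
tops("top",["flange_center","stand"])
E
```

```text
flange_center 0.84 ztop 0.1613 c [579.4 141.6] r 16.6 mean [577.  142.6] tool dxdy [0.0004 0.    ] px (317, 232)
stand 0.76 ztop 0.0124 c [580.5 142.6] r 44.7 mean [562.  152.6] tool dxdy [-0.0001  0.0014] px (320, 167)
[0.57978656 0.14140193 0.30766682] 0.03239003767047145
stand 0.57 ztop 0.0154 c [572.9 136. ] r 42.9 mean [564.1 129.3] tool dxdy [ 0.0019 -0.0076] px (244, 167)
```

View pics/w2.png

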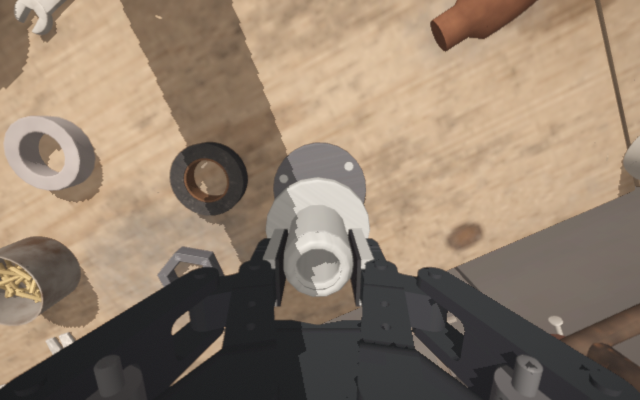

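Call:
apply_moves:
  steps:
    - [[0,0.001,0.02],0,-0.8]
    - [[0,0,0.02],0,-0.8]
    - [[0,0,0.015],0,-0.8]
    - [[0,0,0.012],0,-0.8]
    - [[0,0,0.012],0,-0.8]
    - [[0,0,0.01],0,-0.8]
    - [[0,0,0.004],0,-0.8]
    - [[0,0,0],0,-0.8]

```text
clock: 5.7
position: [0.5791, 0.1427, 0.2135]
tool_rot: [[-0.894, 0.447, -0.002], [0.447, 0.894, -0.0], [0.002, -0.001, -1.0]]
contact_force: [-1.3, -0.3, -3.6]
opening: 0.0318
finger_force: 60.7
```

Call:
apply_moves:
  steps:
    - [[0,0,0.0015],0,-0.8]
    - [[0,0,0],0,-0.8]
    - [[0,0,0],0,0.0]
    - [[0,0,0],0,0.6]
    - [[0,0,0],0,1]
    - [[0,0,0],0,1]
    - [[0,0,-0.02],0,1]
    - [[0,0,-0.035],0,1]
    - [[0,0,-0.035],0,1]
    - [[0,0,-0.035],0,1]
    - [[0,0,-0.025],0,1]
    - [[0,0,0],0,1]

```text
clock: 6.7
position: [0.5819, 0.143, 0.3717]
tool_rot: [[-0.894, 0.447, 0.015], [0.447, 0.894, 0.001], [-0.013, 0.008, -1.0]]
contact_force: [0.6, 0.6, 0.3]
opening: 0.0851
finger_force: 0.0
```

```bash
python3 - <<'E'
from h import *
p,d,cm,s=tops("wrist",["flange_center","stand","hex_nut_center","wheel_center"])
print(s["position"],s["clock"])
E
```

```text
flange_center 0.62 ztop 0.0652 c [579.8 142.3] r 16.6 mean [578.9 142.9] tool dxdy [ 0.0016 -0.0015] px (314, 171)
flange_center 0.16 ztop 0.0203 c [437.  -65.1] r 34.3 mean [436.6 -63.9] tool dxdy [ 0.0365 -0.2509] px (91, 140)
stand 0.83 ztop 0.0129 c [580.3 142.3] r 44.6 mean [576.6 143.4] tool dxdy [ 0.0011 -0.0013] px (313, 168)
hex_nut_center 0.95 ztop 0.0163 c [604.4 -20.1] r 32.9 mean [589.1 -19.1] tool dxdy [-0.0931 -0.1358] px (204, 235)
wheel_center 0.72 ztop 0.0202 c [436.9 -65.3] r 34.5 mean [436.3 -64.2] tool dxdy [ 0.0365 -0.2512] px (91, 139)
wheel_center 0.61 ztop 0.0199 c [ 414.6 -174. ] r 30.1 mean [ 420.2 -165.8] tool dxdy [ 0.0078 -0.3583] px (13, 164)
[0.58185769 0.14299765 0.37165108] 6.7
```

Call:
apply_moves:
  steps:
    - [[0.004,-0.026,0],0,1]
    - [[0.004,-0.026,0],0,1]
    - [[0.004,-0.026,0],0,1]
    - [[0.004,-0.026,0],0,1]
    - [[0.004,-0.026,0],0,1]
    - [[0.004,-0.026,0],0,1]
    - [[0.004,-0.026,0],0,1]
    - [[0.004,-0.026,0],0,1]
    - [[0.004,-0.026,0],0,1]
    - [[0,-0.017,0],0,1]
    - [[0,0,0],0,1]
    - [[0,0,0],0,1]

```text
clock: 7.95
position: [0.4345, -0.066, 0.3618]
tool_rot: [[-0.893, 0.449, -0.002], [0.449, 0.893, 0.001], [0.003, 0.0, -1.0]]
contact_force: [0.5, 0.4, 0.8]
opening: 0.0854
finger_force: 0.0
```

```bash
python3 - <<'E'
from h import *
p,d,cm,s=tops("wrist",["wheel_center"])
print(s["position"],s["clock"])
E
```

```text
wheel_center 0.89 ztop 0.0203 c [ 351.7 -274.7] r 33.8 mean [ 351.3 -273. ] tool dxdy [-0.0198 -0.2237] px (124, 195)
wheel_center 0.81 ztop 0.0205 c [436.2 -66.4] r 33.6 mean [434.9 -66.1] tool dxdy [-0.0017  0.0004] px (317, 180)
wheel_center 0.59 ztop 0.0203 c [ 404.6 -185.7] r 34.1 mean [ 403.9 -184.8] tool dxdy [-0.0271 -0.1204] px (213, 201)
[ 0.4344956  -0.06598749  0.36183165] 7.95
```

Call:
apply_moves:
  steps:
    - [[-0.0017,0.0004,0.034],0,1]
    - [[0,0,0.034],0,1]
    - [[0,0,0.034],0,1]
    - [[0,0,0.034],0,1]
    - [[0,0,0.028],0,1]
    - [[0,0,0.018],0,1]
    - [[0,0,0.01],0,1]
    - [[0,0,0],0,0.6]
    - [[0,0,0],0,0.2]
    - [[0,0,0],0,0.2]
    - [[0,0,0],0,0.2]
    - [[0,0,0],0,0.2]

```text
clock: 9.05
position: [0.4376, -0.0662, 0.1724]
tool_rot: [[-0.894, 0.447, 0.003], [0.447, 0.894, -0.001], [-0.003, 0.0, -1.0]]
contact_force: [0.1, 0.3, -0.5]
opening: 0.0653
finger_force: 66.3
```

Call:
apply_moves:
  steps:
    - [[0,0,0],0,0.2]
    - [[0,0,-0.005],0,0.2]
    - [[0,0,-0.025],0,0.2]
    - [[0,0,-0.035],0,0.2]
    - [[0,0,-0.035],0,0.2]
    - [[0,0,-0.03],0,0.2]
    - [[0,0,0],0,0.2]

```text
clock: 9.63
position: [0.4396, -0.067, 0.3084]
tool_rot: [[-0.894, 0.447, 0.014], [0.447, 0.894, -0.005], [-0.015, 0.002, -1.0]]
contact_force: [1.0, -0.9, 0.5]
opening: 0.0653
finger_force: 67.1
```

Call:
apply_moves:
  steps:
    - [[-0.004,0.026,0],0,0.2]
    - [[-0.004,0.026,0],0,0.2]
    - [[-0.004,0.026,0],0,0.2]
    - [[-0.004,0.026,0],0,0.2]
    - [[-0.004,0.026,0],0,0.2]
    - [[-0.004,0.026,0],0,0.2]
    - [[-0.004,0.026,0],0,0.2]
    - [[-0.004,0.026,0],0,0.2]
    - [[-0.003,0.026,0],0,0.2]
    - [[0,0.0165,0],0,0.2]
    - [[0,0,0],0,0.2]
    - [[0,0,0],0,0.2]

```text
clock: 10.63
position: [0.5799, 0.1429, 0.3005]
tool_rot: [[-0.895, 0.446, -0.001], [0.446, 0.895, -0.001], [0.001, -0.001, -1.0]]
contact_force: [0.1, 0.5, -0.8]
opening: 0.0651
finger_force: 67.1
```

```bash
python3 - <<'E'
from h import *
p,d,cm,s=tops("wrist",["wheel_center","stand","flange_center"],"w3.png")
print(s["position"],s["clock"],s["contact_force"])
E
```

```text
wheel_center 0.8 ztop 0.1493 c [580.  142.4] r 34.1 mean [577.7 143.4] tool dxdy [-0.0003 -0.0004] px (317, 256)
stand 0.68 ztop 0.0126 c [580.7 142.4] r 44.8 mean [568.5 148.7] tool dxdy [-0.0009 -0.0001] px (318, 177)
flange_center 0.88 ztop 0.0385 c [569.9 147.2] r 12.2 mean [566.3 148.6] tool dxdy [ 0.0109 -0.0006] px (317, 177)
[0.57990244 0.14285014 0.30052956] 10.6333 [ 0.09835028  0.51811378 -0.75587846]
```

View pics/w3.png

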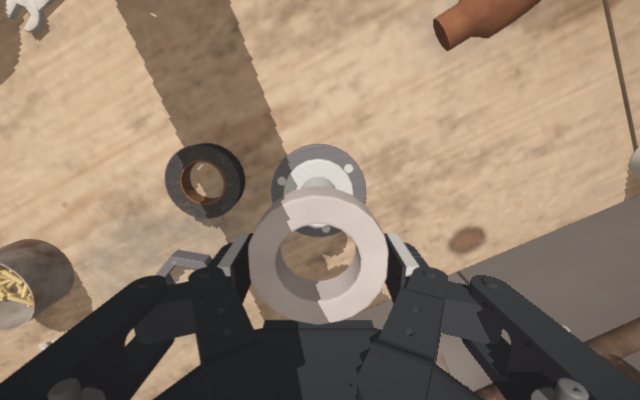

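Call:
apply_moves:
  steps:
    - [[0,0,0.02],0,0.2]
    - [[0,0,0.022],0,0.2]
    - [[0,0,0.012],0,0.2]
    - [[0,0,0.008],0,0.2]
    - [[0,0,0.008],0,0.2]
    - [[0,0,0.01],0,0.2]
    - [[0,0,0.01],0,0.2]
    - [[0,0,0.01],0,0.2]
    - [[0,0,0.007],0,0.2]
    - [[0,0,0],0,0.2]
    - [[0,0,0],0,0.2]

```text
clock: 11.75
position: [0.5799, 0.1423, 0.1936]
tool_rot: [[-0.894, 0.447, -0.001], [0.447, 0.894, -0.0], [0.001, -0.001, -1.0]]
contact_force: [-0.3, 1.2, -1.0]
opening: 0.0654
finger_force: 67.1
```

Call:
apply_moves:
  steps:
    - [[0,0,0.0015],0,0.2]
    - [[0,0,0],0,0.2]
    - [[0,0,0],0,0.6]
    - [[0,0,0],0,1]
    - [[0,0,0],0,1]
    - [[0,0,0],0,1]
    - [[0,0,-0.025],0,1]
    - [[0,0,-0.035],0,1]
    - [[0,0,-0.035],0,1]
    - [[0,0,-0.035],0,1]
    - [[0,0,-0.035],0,1]
    - [[0,0,0],0,1]

```text
clock: 12.75
position: [0.5828, 0.1427, 0.3674]
tool_rot: [[-0.894, 0.447, 0.017], [0.447, 0.894, 0.002], [-0.014, 0.009, -1.0]]
contact_force: [2.1, 0.1, 1.1]
opening: 0.0852
finger_force: 0.0
```

```bash
python3 - <<'E'
from h import *
p,d,cm,s=tops("wrist",["flange_center","wheel_center","hex_nut_center","clamp_ring_center"])
print(s["position"],s["clock"])
E
```

```text
flange_center 0.7 ztop 0.0659 c [579.8 142.5] r 16.5 mean [578.8 142.9] tool dxdy [ 0.0026 -0.0015] px (313, 177)
wheel_center 0.9 ztop 0.0406 c [581.  141.9] r 33.7 mean [579.  142.9] tool dxdy [ 0.0013 -0.0015] px (313, 173)
wheel_center 0.76 ztop 0.0198 c [ 417.4 -171.7] r 28.4 mean [ 422.2 -164.3] tool dxdy [ 0.0074 -0.3551] px (10, 164)
hex_nut_center 0.7 ztop 0.0164 c [599.5 -19.7] r 30.9 mean [589.  -19.8] tool dxdy [-0.0875 -0.1378] px (201, 235)
[0.58282941 0.14267229 0.36741996] 12.75
```

Call:
apply_moves:
  steps:
    - [[-0.005,-0.027,0],0,1]
    - [[-0.005,-0.027,0],0,1]
    - [[-0.005,-0.027,0],0,1]
    - [[-0.005,-0.027,0],0,1]
    - [[-0.005,-0.027,0],0,1]
    - [[-0.005,-0.027,0],0,1]
    - [[-0.005,-0.027,0],0,1]
    - [[-0.005,-0.027,0],0,1]
    - [[-0.005,-0.027,0],0,1]
    - [[-0.005,-0.027,0],0,1]
    - [[-0.005,-0.027,0],0,1]
    - [[-0.005,-0.027,0],0,1]

```text
clock: 14.0
position: [0.4877, -0.1752, 0.3554]
tool_rot: [[-0.894, 0.447, -0.004], [0.447, 0.894, 0.002], [0.004, 0.0, -1.0]]
contact_force: [0.5, 1.1, -0.6]
opening: 0.0854
finger_force: 0.0
```

Call:
apply_moves:
  steps:
    - [[-0.005,-0.027,0],0,1]
    - [[-0.005,-0.027,0],0,1]
    - [[-0.005,-0.027,0],0,1]
    - [[-0.005,-0.027,0],0,1]
    - [[-0.003,-0.024,0],0,1]
    - [[0,0,0],0,1]
    - [[0,0,0],0,1]

```text
clock: 14.58
position: [0.4495, -0.3033, 0.3556]
tool_rot: [[-0.893, 0.45, -0.003], [0.45, 0.893, 0.003], [0.004, 0.001, -1.0]]
contact_force: [-0.3, 0.6, -0.1]
opening: 0.0851
finger_force: 0.0
```

```bash
python3 - <<'E'
from h import *
p,d,cm,s=tops("wrist",["clamp_ring_center","wheel_center"])
print(s["position"],s["clock"])
E
```

```text
clamp_ring_center 0.72 ztop 0.0143 c [ 451.1 -302.8] r 27.9 mean [ 450.7 -302.3] tool dxdy [-0.0011  0.0012] px (318, 180)
wheel_center 0.62 ztop 0.0204 c [ 351.5 -275.6] r 33.8 mean [ 350.8 -275.3] tool dxdy [ 0.1    -0.0193] px (298, 82)
wheel_center 0.59 ztop 0.0204 c [ 404.8 -186.3] r 33.8 mean [ 403.9 -186. ] tool dxdy [0.0926 0.0845] px (400, 91)
[ 0.44951896 -0.30332958  0.35560102] 14.5833
```

Call:
apply_moves:
  steps:
    - [[-0.001,0.001,0.034],0,1]
    - [[0,0,0.034],0,1]
    - [[0,0,0.034],0,1]
    - [[0,0,0.034],0,1]
    - [[0,0,0.025],0,1]
    - [[0,0,0.015],0,1]
    - [[0,0,0.008],0,1]
    - [[0,0,0],0,0.4]
    - [[0,0,0],0,0]
    - [[0,0,0],0,-0.2]
    - [[0,0,0],0,-0.2]
    - [[0,0,0],0,-0.2]

```text
clock: 15.73
position: [0.4528, -0.3028, 0.1757]
tool_rot: [[-0.894, 0.447, 0.003], [0.447, 0.894, -0.003], [-0.004, -0.001, -1.0]]
contact_force: [0.3, 1.1, 4.9]
opening: 0.053
finger_force: 63.4
```

Call:
apply_moves:
  steps:
    - [[0,0,0],0,-0.2]
    - [[0,0,0],0,-0.2]
    - [[0,0,-0.005],0,-0.2]
    - [[0,0,-0.025],0,-0.2]
    - [[0,0,-0.035],0,-0.2]
    - [[0,0,-0.035],0,-0.2]
    - [[0,0,-0.03],0,-0.2]
    - [[0,0,0],0,-0.2]

```text
clock: 16.4
position: [0.4537, -0.3041, 0.3113]
tool_rot: [[-0.894, 0.447, 0.01], [0.447, 0.894, -0.01], [-0.014, -0.004, -1.0]]
contact_force: [0.7, -1.2, 0.0]
opening: 0.053
finger_force: 63.7
```

Call:
apply_moves:
  steps:
    - [[0.005,0.027,0],0,-0.2]
    - [[0.005,0.027,0],0,-0.2]
    - [[0.005,0.027,0],0,-0.2]
    - [[0.005,0.027,0],0,-0.2]
    - [[0.005,0.027,0],0,-0.2]
    - [[0.005,0.027,0],0,-0.2]
    - [[0.005,0.027,0],0,-0.2]
    - [[0.005,0.027,0],0,-0.2]
    - [[0.005,0.027,0],0,-0.2]
    - [[0.005,0.027,0],0,-0.2]
    - [[0.005,0.027,0],0,-0.2]
    - [[0.005,0.027,0],0,-0.2]

```text
clock: 17.4
position: [0.5426, 0.0157, 0.3028]
tool_rot: [[-0.894, 0.448, -0.002], [0.448, 0.894, 0.0], [0.002, -0.001, -1.0]]
contact_force: [0.2, -0.3, -1.6]
opening: 0.0527
finger_force: 63.7
```

Call:
apply_moves:
  steps:
    - [[0.005,0.027,0],0,-0.2]
    - [[0.005,0.027,0],0,-0.2]
    - [[0.005,0.027,0],0,-0.2]
    - [[0.005,0.027,0],0,-0.2]
    - [[0.003,0.024,0],0,-0.2]
    - [[0,0,0],0,-0.2]
    - [[0,0,0],0,-0.2]

```text
clock: 17.98
position: [0.581, 0.1437, 0.3026]
tool_rot: [[-0.895, 0.445, -0.002], [0.445, 0.895, -0.001], [0.001, -0.001, -1.0]]
contact_force: [-0.6, -0.9, -0.4]
opening: 0.0526
finger_force: 63.7
```

```bash
python3 - <<'E'
from h import *
p,d,cm,s=tops("wrist",["clamp_ring_center","wheel_center","stand","flange_center","hex_nut_center"],"w4.png")
print(s["position"],s["clock"],s["contact_force"])
E
```

```text
clamp_ring_center 0.94 ztop 0.141 c [579.5 143.6] r 28.0 mean [578.3 144.4] tool dxdy [ 0.0014 -0.0008] px (317, 247)
clamp_ring_center 0.37 ztop 0.0657 c [580.  142.5] r 16.5 mean [580.2 142.5] tool dxdy [ 0.0004 -0.0016] px (316, 198)
wheel_center 0.69 ztop 0.0405 c [581.  141.9] r 33.8 mean [574.9 144.6] tool dxdy [-0.0008 -0.0017] px (316, 190)
stand 0.91 ztop 0.0126 c [580.8 142.3] r 44.9 mean [560.9 152.8] tool dxdy [-0.0004 -0.0014] px (317, 167)
flange_center 0.67 ztop 0.0656 c [579.8 142.4] r 16.6 mean [580.3 142.7] tool dxdy [ 0.0005 -0.0017] px (316, 198)
hex_nut_center 0.88 ztop 0.0162 c [593.  -16.6] r 27.5 mean [586.8  -9.2] tool dxdy [-0.0821 -0.1382] px (187, 260)
[0.5810494  0.14371464 0.30262533] 17.9833 [-0.63820496 -0.92601354 -0.41954096]
```

View pics/w4.png

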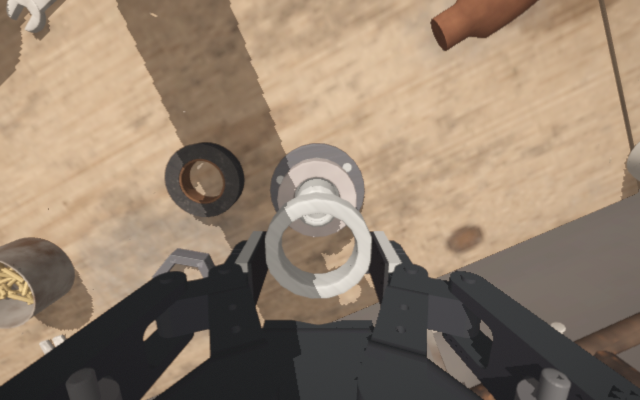

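Call:
apply_moves:
  steps:
    - [[-0.001,-0.001,0.02],0,-0.2]
    - [[0,0,0.02],0,-0.2]
    - [[0,0,0.012],0,-0.2]
    - [[0,0,0.008],0,-0.2]
    - [[0,0,0.008],0,-0.2]
    - [[0,0,0.008],0,-0.2]
    - [[0,0,0.008],0,-0.2]
    - [[0,0,0.0015],0,-0.2]
    - [[0,0,0],0,-0.2]
    - [[0,0,0],0,-0.2]

```text
clock: 19.12
position: [0.5822, 0.1415, 0.2185]
tool_rot: [[-0.894, 0.447, 0.001], [0.447, 0.894, 0.0], [-0.001, 0.0, -1.0]]
contact_force: [-0.6, -0.4, -0.9]
opening: 0.0532
finger_force: 63.7
```

Call:
apply_moves:
  steps:
    - [[0,0,0.0015],0,-0.2]
    - [[0,0,0],0,-0.2]
    - [[0,0,0],0,0.3]
    - [[0,0,0],0,0.7]
    - [[0,0,0],0,1]
    - [[0,0,0],0,1]
    - [[0,0,-0.025],0,1]
    - [[0,0,-0.035],0,1]
    - [[0,0,-0.035],0,1]
    - [[0,0,-0.035],0,1]
    - [[0,0,-0.03],0,1]
    - [[0,0,0],0,1]

```text
clock: 20.12
position: [0.5843, 0.1417, 0.3858]
tool_rot: [[-0.894, 0.447, 0.016], [0.447, 0.894, 0.002], [-0.014, 0.009, -1.0]]
contact_force: [1.4, -0.8, 0.9]
opening: 0.0856
finger_force: 0.0
```

```bash
python3 - <<'E'
from h import *
p,d,cm,s=tops("wrist",["flange_center","wheel_center","clamp_ring_center","hex_nut_center"])
print(s["position"],s["clock"])
E
```

```text
flange_center 0.84 ztop 0.0659 c [579.7 142.1] r 16.5 mean [578.8 142.8] tool dxdy [ 0.0042 -0.0017] px (313, 173)
wheel_center 0.96 ztop 0.0409 c [580.8 141.8] r 33.7 mean [569.9 147. ] tool dxdy [ 0.0032 -0.0015] px (313, 161)
wheel_center 0.78 ztop 0.02 c [ 406.9 -183.1] r 33.6 mean [ 416.6 -169.2] tool dxdy [ 0.0133 -0.3699] px (19, 159)
clamp_ring_center 0.93 ztop 0.0544 c [581.  141.5] r 27.8 mean [580.2 141.9] tool dxdy [ 0.0029 -0.0017] px (313, 173)
hex_nut_center 0.87 ztop 0.0163 c [604.5 -19.6] r 32.5 mean [593.3 -16.5] tool dxdy [-0.0902 -0.1353] px (209, 230)
[0.58427374 0.14172003 0.38584524] 20.1167
```

Call:
apply_moves:
  steps:
    - [[-0.015,-0.022,0],0,1]
    - [[-0.015,-0.022,0],0,1]
    - [[-0.015,-0.022,0],0,1]
    - [[-0.016,-0.022,0],0,1]
    - [[-0.016,-0.022,0],0,1]
    - [[-0.016,-0.022,0],0,1]
    - [[0,0,0],0,1]
    - [[0,0,0],0,1]

```text
clock: 21.03
position: [0.6057, -0.0196, 0.3744]
tool_rot: [[-0.893, 0.45, -0.004], [0.45, 0.893, 0.001], [0.004, -0.001, -1.0]]
contact_force: [0.1, 0.9, 0.2]
opening: 0.0854
finger_force: 0.0
```

```bash
python3 - <<'E'
from h import *
p,d,cm,s=tops("wrist",["hex_nut_center","tape_black"],"w5.png")
q=cut_out("hex_nut_center","wrist")[0]["pixels"]
P,v,u=cloud("wrist",d,q,cm)
zt=np.percentile(P[:,2],90);T=P[abs(P[:,2]-zt)<.004][:,:2]
T=(T-s["position"][:2])@s["tool_rot"][:2,:2]*1000  # tool coords mm
best=[]
for a in np.arange(0,60,1.):
    w=[np.radians(a+60*k) for k in range(3)]
    ext=[np.ptp(np.percentile(T@[np.cos(x),np.sin(x)],[0.3,99.7])) for x in w]
    c=[np.mean(np.percentile(T@[np.cos(x),np.sin(x)],[0.3,99.7])) for x in w]
    best.append((sum(ext),a,np.round(ext,1),np.linalg.lstsq([[np.cos(x),np.sin(x)] for x in w],c,rcond=None)[0].round(1)))
for b in sorted(best,key=lambda b:b[0])[:4]: print(b)
print(s["position"],s["clock"])
E
```

```text
hex_nut_center 0.92 ztop 0.0165 c [604.7 -21.1] r 32.8 mean [604.5 -20.9] tool dxdy [ 0.0003 -0.0018] px (316, 177)
tape_black 0.87 ztop 0.0195 c [523.9  53.3] r 34.3 mean [523.1  53.6] tool dxdy [0.1059 0.0283] px (345, 79)
(np.float64(171.43816219078946), np.float64(12.0), array([57.8, 56.8, 56.8]), array([ 0.1, -1.4]))
(np.float64(171.53230836525572), np.float64(11.0), array([57.7, 57. , 56.7]), array([ 0.1, -1.4]))
(np.float64(171.88628998916425), np.float64(13.0), array([58. , 56.9, 57. ]), array([ 0.1, -1.5]))
(np.float64(172.0070972464282), np.float64(10.0), array([57.8, 57.4, 56.8]), array([ 0.2, -1.4]))
[ 0.60572436 -0.01962699  0.37435265] 21.0333
```

View pics/w5.png

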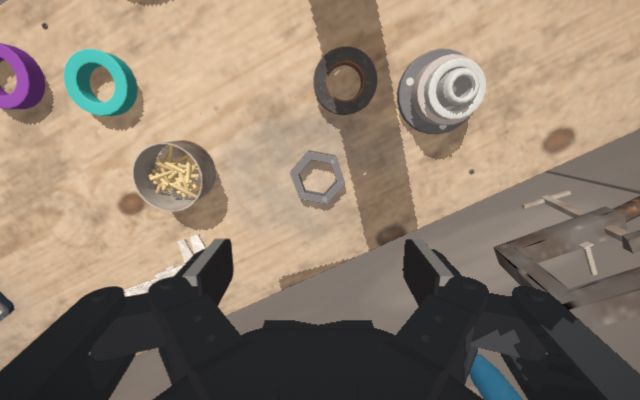

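Call:
apply_moves:
  steps:
    - [[0,-0.0015,0],0,1]
    - [[0,0,0.025],-0.105,1]
    - [[0,0,0.025],-0.105,1]
    - [[0,0,0.025],-0.104,1]
    - [[0,0,0.03],0,1]
    - [[0,0,0.03],0,1]
    - [[0,0,0.025],0,1]
    - [[0,0,0.02],0,1]
    - [[0,0,0.012],0,1]
    - [[0,0,0.008],0,1]
    - [[0,0,0],0,1]
    - [[0,0,0],0,0.4]

```text
clock: 22.23
position: [0.6059, -0.0194, 0.1773]
tool_rot: [[-0.989, 0.149, 0.001], [0.149, 0.989, -0.0], [-0.001, -0.0, -1.0]]
contact_force: [0.2, -0.3, -0.3]
opening: 0.0753
finger_force: 0.0
```

Call:
apply_moves:
  steps:
    - [[0,0,0],0,0]
    - [[0,0,0],0,-0.2]
    - [[0,0,0],0,-0.2]
    - [[0,0,0],0,-0.2]
    - [[0,0,0],0,-0.2]
    - [[0,0,0],0,-0.2]
    - [[0,0,-0.005],0,-0.2]
    - [[0,0,-0.025],0,-0.2]
    - [[0,0,-0.035],0,-0.2]
    - [[0,0,-0.035],0,-0.2]
    - [[0,0,-0.03],0,-0.2]
    - [[0,0,0],0,-0.2]

```text
clock: 23.23
position: [0.608, -0.02, 0.315]
tool_rot: [[-0.989, 0.149, 0.014], [0.149, 0.989, -0.003], [-0.014, -0.0, -1.0]]
contact_force: [2.2, -1.1, -0.3]
opening: 0.056
finger_force: 64.2
```

Call:
apply_moves:
  steps:
    - [[0.0065,0.02,0],0,-0.2]
    - [[0.0065,0.02,0],0,-0.2]
    - [[0.0065,0.02,0],0,-0.2]
    - [[0.0065,0.02,0],0,-0.2]
    - [[0.006,0.02,0],0,-0.2]
    - [[0.006,0.02,0],0,-0.2]
    - [[0.006,0.02,0],0,-0.2]
    - [[0.006,0.0163,0],0,-0.2]
    - [[0,0,0],0,-0.2]
    - [[0,0,0],0,-0.2]

```text
clock: 24.07
position: [0.5786, 0.1431, 0.3058]
tool_rot: [[-0.989, 0.147, -0.002], [0.147, 0.989, -0.001], [0.002, -0.001, -1.0]]
contact_force: [-0.1, -0.0, -1.0]
opening: 0.056
finger_force: 64.2
```

```bash
python3 - <<'E'
from h import *
p,d,cm,s=tops("wrist",["hex_nut_center","clamp_ring_center","flange_center"],"w6.png")
print(s["position"],s["clock"],s["contact_force"])
E
```

```text
hex_nut_center 0.65 ztop 0.1429 c [576.8 142.9] r 33.4 mean [574.8 143. ] tool dxdy [ 0.0017 -0.0004] px (317, 244)
clamp_ring_center 0.74 ztop 0.0544 c [580.9 141.6] r 27.8 mean [579.7 141.8] tool dxdy [-0.0025 -0.0011] px (316, 203)
flange_center 0.63 ztop 0.0661 c [586.8 141.2] r 13.0 mean [589.5 140.7] tool dxdy [-0.0084 -0.0007] px (317, 217)
[0.57856072 0.14307257 0.30581405] 24.0667 [-0.10302366 -0.02911247 -1.03569726]
```

View pics/w6.png

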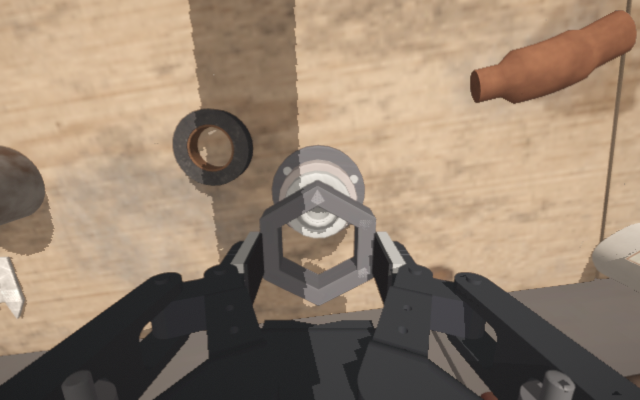

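Call:
apply_moves:
  steps:
    - [[-0.003,-0.001,0.015],0,-0.2]
    - [[0,0,0.02],0,-0.2]
    - [[0,0,0.01],0,-0.2]
    - [[0,0,0.008],0,-0.2]
    - [[0,0,0.006],0,-0.2]
    - [[0,0,0.006],0,-0.2]
    - [[0,0,0.006],0,-0.2]
    - [[0,0,0],0,-0.2]
    - [[0,0,0],0,-0.2]

```text
clock: 25.02
position: [0.5821, 0.141, 0.2356]
tool_rot: [[-0.989, 0.149, -0.0], [0.149, 0.989, -0.0], [0.0, -0.0, -1.0]]
contact_force: [0.0, -0.5, -1.8]
opening: 0.056
finger_force: 64.1
```

Call:
apply_moves:
  steps:
    - [[0,0,0.0015],0,-0.2]
    - [[0,0,0],0,-0.2]
    - [[0,0,0],0,0.3]
    - [[0,0,0],0,0.7]
    - [[0,0,0],0,1]
    - [[0,0,0],0,1]
    - [[0,0,-0.025],0,1]
    - [[0,0,-0.035],0,1]
    - [[0,0,-0.035],0,1]
    - [[0,0,-0.035],0,1]
    - [[0,0,-0.03],0,1]
    - [[0,0,0],0,1]

```text
clock: 26.02
position: [0.5842, 0.1413, 0.4034]
tool_rot: [[-0.989, 0.149, 0.016], [0.149, 0.989, 0.002], [-0.016, 0.004, -1.0]]
contact_force: [0.7, -0.4, 1.5]
opening: 0.0854
finger_force: 0.0
```

```bash
python3 - <<'E'
from h import *
p,d,cm,s=tops("wrist",["hex_nut_center","clamp_ring_center","wheel_center","flange_center","stand"],"w7.png",0.003)
print(s["position"],s["clock"],s["contact_force"])
E
```

```text
hex_nut_center 0.59 ztop 0.0705 c [580.6 140.6] r 32.7 mean [579.8 140.7] tool dxdy [ 0.0034 -0.0013] px (315, 172)
clamp_ring_center 0.46 ztop 0.0538 c [582.1 140.5] r 21.4 mean [592.2 134. ] tool dxdy [ 0.002  -0.0011] px (312, 181)
wheel_center 0.66 ztop 0.0204 c [ 406.  -184.5] r 33.9 mean [ 411.  -171.6] tool dxdy [ 0.1277 -0.3487] px (23, 59)
wheel_center 0.56 ztop 0.0408 c [575.2 144.9] r 32.6 mean [559.3 150.6] tool dxdy [0.0094 0.0022] px (320, 148)
wheel_center 0.43 ztop 0.0705 c [580.7 140.8] r 32.9 mean [579.8 140.8] tool dxdy [ 0.0035 -0.0011] px (315, 172)
flange_center 0.88 ztop 0.066 c [577.6 142.2] r 17.6 mean [578.8 142.4] tool dxdy [ 0.0067 -0.0001] px (316, 169)
flange_center 0.75 ztop 0.0406 c [570.8 146.2] r 31.6 mean [557.3 148.6] tool dxdy [0.014  0.0028] px (318, 147)
flange_center 0.31 ztop 0.0195 c [524.   53.2] r 34.3 mean [522.9  53.5] tool dxdy [ 0.0464 -0.0961] px (238, 128)
stand 0.73 ztop 0.0134 c [580.2 142.1] r 44.2 mean [560.6 145.8] tool dxdy [0.0041 0.0002] px (316, 149)
stand 0.45 ztop 0.0705 c [580.8 140.2] r 32.6 mean [579.6 140.3] tool dxdy [ 0.0033 -0.0016] px (315, 172)
[0.5842329  0.14130121 0.40341286] 26.0167 [ 0.72541005 -0.40545806  1.51909159]
```

View pics/w7.png

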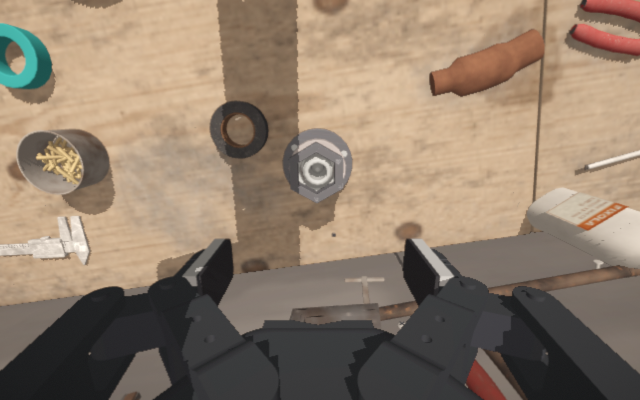

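The picture shows the whole stack at about (317,170), with the nut lying flat round the hub. Its top is at 0.0705 m (0.070 m when seated), so the job can be handed in.

```bash
python3 -c "
from workcell import *
print(close_job())"
```

```text
the job is handed in; nothing more can be done
None
```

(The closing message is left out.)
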